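# Snap the stopper cap onto the open seasoning crock and keep it pressed

## Robot

A 6-joint arm with a two-finger parallel gripper is mounted at the origin on the work surface. World frame = base frame: x ahead of the robot, y to its left, z up, the work surface at z = 0. Lengths are in m, angles in degrees, forces in N, time in s.
With the tool pointing down it reaches from about 0.25 to 0.725 m from the base axis. Payload 9.7 kg.
Tool frame: the origin (TCP) lies midway between the tips of the shut fingers; the grasp point (between the pads) lies 19 mm behind it; z points along the fingers, y is the direction in which the jaws open and shut (so a half turn about z gives the same grasp; the last joint's range is limited). The gripper opens to 85 mm and grips with 20 to 120 N. Pads are 22 mm wide; open, the fingers measure 114 mm over their backs; the gripper's body (76 mm by 85 mm) begins 54 mm behind the grasp point. The pads swing forward as they close: fully open they stand 13 mm farther back than shut.
Start: joints at [-68.64, 4.979, 10.078, 95.1, 0, 90], TCP at [0.2, -0.512, 0.231] pointing down, gripper open.
Joint ranges: [-179.16, 179.16], [-48.56, 103.87], [-65.8, 70.77], [-126.05, 130.52], [-82.76, 87.17], [-180, 180]. Speed limits (degrees/s): [127.2, 127.2, 147.25, 180, 180, 180].

## Interface

Orientations are given as [roll, pitch, yaw] about the fixed x, y, z axes, in that order (R = Rz(yaw) Ry(pitch) Rx(roll)).
In Python, from workcell import get_obs, camera, get_calibration, job_done gives the robot as it stands.
- The arm moves only by the tool play_rows, never from a script. Its argument "commands" is text: rows parted by semicolons, each of 5 numbers parted by spaces: the opening, from 0 (shut) to 1 (fully open), then the shift along the world's x, y, z in mm, then the turn about the world's z in degrees. A call has 1 to 10 rows; each row is the pose to reach, as a shift and turn from the pose commanded when the call began; what a row does not reach only later rows make up. A row lasts 1/12 s, in which the tool goes at most 41.7 mm and 7.16 degrees, less where a joint would pass 70% of its speed; a pose out of reach is approached as far as the arm can. A call with a gripper value outside its range is refused whole. The fingers move at their own pace and stop on an object; "force" is the grip in N (left out, the last holds). Time passes only in rows, so rows that repeat a pose let the fingers close. It gives the time, the measured TCP pose, the force and the opening at its end, in the units of the state.
- get_obs(): the state, without advancing time (a new reading comes with each control period).
- camera(name): name is "side" or "top"; returns the picture (384x512x3 uint8, red, green, blue); there is no depth.
- get_calibration(name): a dict with "fx", "fy", "cx", "cy" (pixels), "eye" and "attitude" of the camera in the world. Camera axes: x right, y down, z forward; pixel columns grow to the right and rows downward; lengths in m; the calibration is good to about 2 mm. A picture is of the moment at which its call begins. get_calibration takes no time and is no camera call.
- job_done(): hands the job in, once; it reports no verdict.
The state is a dict: "time": time; "q": joint angles; "qd": joint speeds; "joint_efforts": joint torques, N m; "ee_pos": TCP position; "tcp_rot": TCP orientation; "wrist_force": force on the tool from outside, world axes, zero at the start; "torque": the same for the moment, N m; "opening": finger opening in m.
Only numpy, scipy, OpenCV 4.12 (cv2) and the standard library are available. Lean on these libraries where they do the work, as an engineer would, in place of code of your own. Each camera call takes 0.05 s, during which the arm holds its last target.

## Task

Take the loose white snap cap by its knob and lower it upright onto the bare neck of the open seasoning crock until you feel it stop on the spring beads; pause there a moment, then press it straight down until it clicks past them. Do not stop at the click: keep pressing firmly so that the cap squeezes the rubber sealing ring well down, and finish like that, still holding the cap by its knob and pressing (do not let go). Leave the clay mortar, the flat orange lid and the spoon where they are.

Things in the scene. Friction and masses are not known exactly. Their poses are not given: they have to be found in the camera images.
- cap_knob (a point): grasp point of the loose white plastic snap cap, on its axis (z = axis, up), 47 mm above the cap's foot and 17 mm below the knob's top. The cap, about 45 g, stands on the counter: a skirt 48 mm in diameter with a flat roof 26 mm above the foot, and on the roof a round knob 22 mm in diameter, 38 mm tall (26 to 64 mm above the foot). Hollow from below, 22 mm deep; a lip at its foot leaves a 34 mm bore
- cap_foot (a point): centre of the cap's open foot (underside), on its axis; z = axis, up
- neck (a point): open crock: the point on the neck's axis level with the crock's shoulder (z up). A heavy terracotta crock 94 mm in diameter that does not move; its shoulder stands 62 to 80 mm above the counter (differs each time). On it a bare upright steel neck, 28 mm in diameter, 23 mm tall above this point, with a sealing ring round its foot, on which the cap's foot lands 7 mm above this point
- bead_level (a point): centre of the four sprung steel beads round that neck, on its axis, 15.5 mm above the neck point; they stick out to a 38 mm diameter. A cap lowered on the neck stops on them with its foot about 19 mm above the neck point; about 7 to 14 N straight down pushes it past them with a click, then the push drops
- seal (a joint): rubber sealing ring (48 mm in diameter, black) round the foot of the open crock's neck: how far it is squeezed down in m, 0 = free (top 7 mm above the neck point), 0.004 = fully down on a hard stop. It starts to yield at 3 N, takes 7 N at 0.002 and 11 N at 0.004; it springs back when the push ends
- other_neck (a point): the same point on a second crock of the same shape which already wears its own cap (fixed, top of its knob 70 mm above this point): not to be worked on
- mortar: small clay mortar, bowl 110 mm in diameter at the rim, 65 mm tall; origin at the centre of its foot. Bystander
- flat_lid: flat orange plastic lid, a disc 84 mm in diameter and 12 mm thick lying on the counter; origin at the centre of its underside. Bystander
- spoon: spoon 170 mm long lying on the counter beyond the crocks. Bystander

How it is judged (in metres and radians):
On the way, in this order (a step that is already met when the one before it is completed fails the run):
1. the cap is set upright on the neck of the open crock and rests on the spring beads, not yet snapped (horizontal distance between cap_foot and neck below 0.006 m and z of cap_foot in the frame of neck between 0.01 and 0.022 m), for 0.1 s.
2. the cap has snapped past the beads (horizontal distance between cap_foot and neck below 0.005 m and z of cap_foot in the frame of neck below 0.0085 m), for 0.1 s.
At the end, for the whole second after the job is handed in: The cap sits snapped on the open crock's neck (foot less than 6.5 mm above the shoulder, within 5 mm of the neck's axis, upright within 0.12 rad), the fingers still hold it (more than 3 N) and keep pressing so that the sealing ring stays squeezed by more than 2 mm (about 7 N) (value of joint seal above 0.002 m and z of cap_foot in the frame of neck below 0.0065 m and horizontal distance between cap_foot and neck below 0.005 m and angle between the z axis of cap_foot and the z axis of neck, either way round below 0.12 rad and contact force between the fingers and cap above 3 N); the arm keeps its last pose, push and grip.
It fails at once if the mortar was shifted by more than 25 mm (distance of mortar from where it was at the start of the episode above 0.025 m).
It fails at once if the flat orange lid was shifted by more than 25 mm (distance of flat_lid from where it was at the start of the episode above 0.025 m).
It fails at once if the spoon was shifted by more than 25 mm (distance of spoon from where it was at the start of the episode above 0.025 m).
It also fails if it takes over 48 s, if anything falls off the work surface, if the arm or the gripper's body presses on something with over 40 N, if the wrist force passes 120 N, or if a joint passes its speed limit or range.

## Working session

There is one attempt and no reset: what is moved stays moved. The work goes in short steps, Python scripts to look and compute and a tool call to move; the robot and the scene stay as the last step left them, time stands still between calls to the robot, and variables do not carry over. Pictures are saved under pics/ and viewed, and the job is handed in when it is done.

Besides the shell and the picture viewer there is one more tool, called after "Emit:" in YAML: its name, and indented under it one key for each argument. play_rows: Moves the arm, as the interface text tells. Its arguments: {"type":"object","properties":{"commands":{"type":"string"},"force":{"type":"number"}},"required":["commands"]}

```bash
ls; mkdir -p pics; python3 - <<'E'
from workcell import *
import cv2
for n in("side","top"):
    im=camera(n); cv2.imwrite(f"pics/{n}0.png",im[:,:,::-1]); print(n,get_calibration(n))
o=get_obs();print(o)
E
```

```text
pics
side {'fx': 428.20485880544794, 'fy': 428.20485880544794, 'cx': 253.31930173937937, 'cy': 196.55452083775867, 'eye': array([0.3820183, 0.7259317, 0.8599269]), 'attitude': array([-135.00409114,   -0.30701996, -161.30335873])}
top {'fx': 411.0975200806492, 'fy': 411.0975200806492, 'cx': 248.9867400084529, 'cy': 191.5063666763572, 'eye': array([0.36929352, 0.01428586, 1.14646011]), 'attitude': array([-167.13166782,    0.27281029,  -94.50907359])}
{'time': 0.1, 'q': array([-6.86399519e+01,  5.00697740e+00,  1.00393526e+01,  9.51004085e+01,
        1.63856288e-03,  8.99998488e+01]), 'qd': array([-0.0336487 , -0.06214698,  0.07167096,  0.00696652,  0.046984  ,
       -0.02862309]), 'joint_efforts': array([ 9.22347572e-04, -5.21560979e+01,  4.65652549e+01,  1.60489487e-02,
        7.86962278e-05,  9.77404568e-06]), 'ee_pos': array([ 0.20025581, -0.51202092,  0.23066651]), 'tcp_rot': array([-1.79931967e+02, -1.63874123e-03,  2.13601974e+01]), 'wrist_force': array([ 0.40650444, -1.13458606,  0.442438  ]), 'torque': array([-0.00534161, -0.03957504, -0.06308683]), 'opening': 0.08583209253172273}
```

View pics/side0.png

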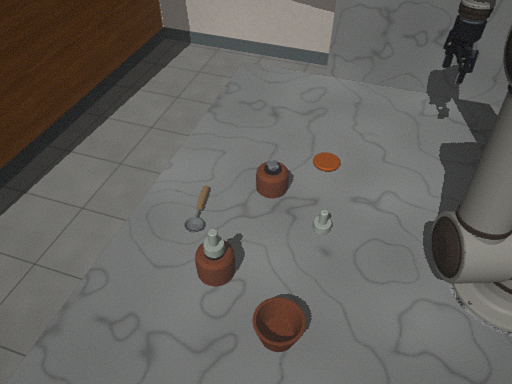

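View pics/top0.png

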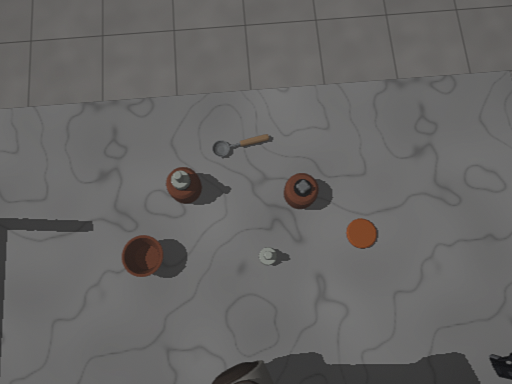

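The side view shows the open crock at about (272,180), the loose cap at (323,222) and the capped crock at (215,258). In the top view, the open crock is at (301,190), the cap at (268,257) and the lid at (361,234). I'll zoom in next.

```bash
python3 - <<'E'
import cv2,numpy as np
s=cv2.imread("pics/side0.png");t=cv2.imread("pics/top0.png")
def c(im,x,y,r=30): 
    return cv2.resize(im[y-r:y+r,x-r:x+r],(390,290*0+390),interpolation=cv2.INTER_NEAREST)
def g(i): return np.clip(i.astype(float)*1.5,0,255).astype(np.uint8)
a=np.hstack([c(s,272,180),c(s,323,222)]);b=np.hstack([c(t,301,190),c(t,268,257)])
cv2.imwrite("pics/z1.png",g(a));cv2.imwrite("pics/z2.png",g(b))
E
```

```text
(no output)
```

View pics/z1.png

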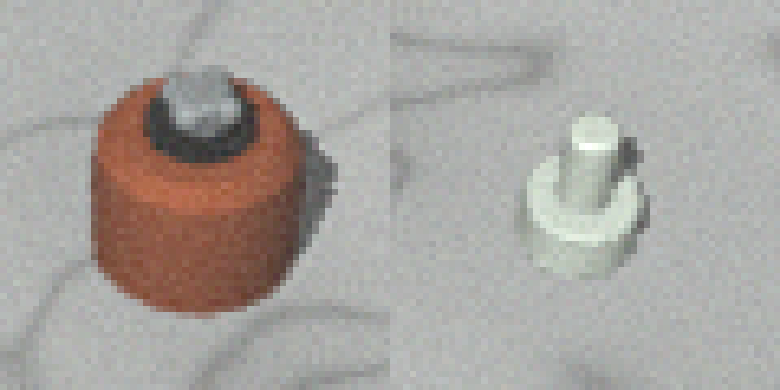

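View pics/z2.png

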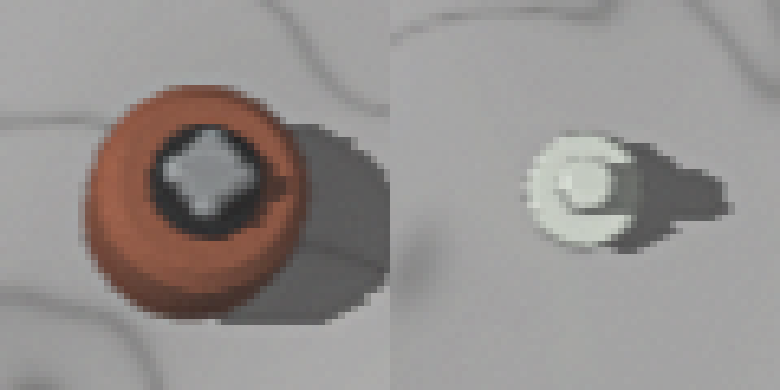

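```bash
cat > h.py <<'E'
import numpy as np,cv2
from scipy.spatial.transform import Rotation as R
from workcell import *
def ray(n,u,v):
    c=get_calibration(n); d=R.from_euler('xyz',c['attitude'],degrees=True).apply([(u-c['cx'])/c['fx'],(v-c['cy'])/c['fy'],1]); return c['eye'],d
def plane(n,u,v,z):
    e,d=ray(n,u,v); return e+d*(z-e[2])/d[2]
def tri(ps,pt):
    e1,d1=ray('side',*ps);e2,d2=ray('top',*pt)
    A=np.c_[d1,-d2];s=np.linalg.lstsq(A,e2-e1,rcond=None)[0]
    a,b=e1+d1*s[0],e2+d2*s[1];return (a+b)/2,np.linalg.norm(a-b)
def proj(n,p):
    c=get_calibration(n);q=R.from_euler('xyz',c['attitude'],degrees=True).inv().apply(np.array(p)-c['eye'])
    return np.array([c['fx']*q[0]/q[2]+c['cx'],c['fy']*q[1]/q[2]+c['cy']])
E
python3 - <<'E'
from h import *
np.set_printoptions(precision=4,suppress=True)
kt,ks=(267.5,254.65),(324.3,211.8)
print('knob',tri(ks,kt),plane('top',*kt,.064),plane('side',*ks,.064))
for n,ctr in(('top',(301,188)),('side',(272,178))):
    im=cv2.imread(f'pics/{n}0.png').astype(int);h=cv2.cvtColor(im.astype(np.uint8),cv2.COLOR_BGR2HSV)
    b,g,r=[im[...,i] for i in range(3)]
    red=((r>1.45*b)&(r>40)).astype(np.uint8)
    roi=np.zeros_like(red);cv2.circle(roi,ctr,26,1,-1);red&=roi
    cs,_=cv2.findContours(red,cv2.RETR_CCOMP,cv2.CHAIN_APPROX_NONE);
    for c in sorted(cs,key=len)[-3:]:
        print(n,len(c),cv2.fitEllipse(c),cv2.boundingRect(c))
    # steel
    st=((h[...,1]<60)&(h[...,2]>75)).astype(np.uint8);m=np.zeros_like(red);cv2.circle(m,(302,187) if n=='top' else (272,167),9,1,-1)
    st&=m;M=cv2.moments(st,True);print('steel',M['m00'],M['m10']/M['m00'],M['m01']/M['m00'])
# ring dark mask
    dk=((h[...,2]<75)&(r<1.35*b)).astype(np.uint8);m=np.zeros_like(red);cv2.circle(m,(302,187) if n=='top' else (272,171),11,1,-1)
    u=((dk|st)&m);ys,xs=np.nonzero(u);print('ring',xs.min(),xs.max(),ys.min(),ys.max(),u.sum(),xs.mean(),ys.mean())
E
```

```text
knob (array([ 0.4443, -0.0348,  0.0653]), np.float64(0.0010334311844775424)) [ 0.4439 -0.0349  0.064 ] [ 0.445  -0.0361  0.064 ]Traceback (most recent call last):
  File "<stdin>", line 12, in <module>
cv2.error: OpenCV(4.12.0) /io/opencv/modules/imgproc/src/shapedescr.cpp:361: error: (-201:Incorrect size of input array) There should be at least 5 points to fit the ellipse in function 'fitEllipseNoDirect'
```

```bash
python3 - <<'E'
from h import *
np.set_printoptions(precision=4,suppress=True)
E={}
for n,ctr in(('top',(301,188)),('side',(272,178))):
    im=cv2.imread(f'pics/{n}0.png').astype(int)
    b,g,r=[im[...,i] for i in range(3)]
    red=((r>1.3*b)&(r>25)).astype(np.uint8)
    roi=np.zeros_like(red);cv2.circle(roi,ctr,30,1,-1);red&=roi
    cs,hi=cv2.findContours(red,cv2.RETR_CCOMP,cv2.CHAIN_APPROX_NONE)
    for c,hh in zip(cs,hi[0]):
        if len(c)<15: continue
        print(n,len(c),'hole' if hh[3]>=0 else 'outer',cv2.fitEllipse(c),cv2.boundingRect(c))
    z=im[ctr[1]-30:ctr[1]+20,ctr[0]-22:ctr[0]+22].sum(2)//3
# predicted: fit shoulder height: project ring top circle and neck top for z guesses
for zs in(.062,.068,.074,.08):
    p=plane('top',302.0,187.5,zs+.007);print(zs,p,'side ring ctr',proj('side',p),'side necktop',proj('side',p+[0,0,.016]),'top necktop',proj('top',p+[0,0,.016]))
E
```

```text
top 97 outer ((300.4920959472656, 190.41835021972656), (32.53572082519531, 35.546878814697266), 28.40460777282715) (284, 173, 34, 36)
top 50 hole ((302.3743591308594, 187.28903198242188), (17.699081420898438, 18.335968017578125), 129.8060302734375) (293, 178, 20, 19)
side 128 outer ((271.6025085449219, 180.2980194091797), (32.645076751708984, 35.72471618652344), 4.3266191482543945) (256, 162, 33, 36)
0.062 [ 0.6147 -0.1431  0.069 ] side ring ctr [272.6463 169.5071] side necktop [272.8621 165.1535] top necktop [302.729  186.1005]
0.068 [ 0.6134 -0.1422  0.075 ] side ring ctr [273.1063 168.187 ] side necktop [273.3276 163.8019] top necktop [302.7331 186.0926]
0.074 [ 0.612  -0.1414  0.081 ] side ring ctr [273.5704 166.8555] side necktop [273.7971 162.4383] top necktop [302.7373 186.0845]
0.08 [ 0.6106 -0.1405  0.087 ] side ring ctr [274.0385 165.5125] side necktop [274.2707 161.0628] top necktop [302.7415 186.0764]
```

The knob is at about (0.444, -0.0355). The neck is at about (0.612, -0.142), with its shoulder near z = 0.073. I'll move above the cap first.

Emit:
play_rows:
  commands: "1 60 119 -20 0;1 60 119 -20 0;1 122 238 -50 0;1 122 238 -50 0;1 183 357 -80 0;1 183 357 -80 0;1 244 476 -80 0;1 244 476 -80 0;1 244 476 -80 0;1 244 476 -80 0"
  force: 60

```text
time: 0.93
ee_pos: [0.388, -0.1444, 0.1653]
tcp_rot: [180.0, -0.0, 21.3]
wrist_force: [1.2, -0.5, 0.2]
opening: 0.0852
```

Emit:
play_rows:
  commands: "1 56 109 0 0;1 56 109 0 0;1 56 109 0 0;1 56 109 0 0;1 56 109 0 0;1 56 109 0 0"

```text
time: 1.43
ee_pos: [0.4434, -0.0373, 0.1653]
tcp_rot: [-180.0, 0.1, 21.4]
wrist_force: [0.1, 0.1, -0.3]
opening: 0.0854
```

```bash
python3 - <<'E'
from h import *
o=get_obs();print(o['ee_pos'],o['tcp_rot'],o['q'],o['time'])
for n in("side","top"):
    im=camera(n); cv2.imwrite(f"pics/{n}1.png",im[:,:,::-1])
s=cv2.imread("pics/side1.png")[120:270,250:400];t=cv2.imread("pics/top1.png")[180:330,190:340]
cv2.imwrite("pics/z3.png",cv2.resize(np.hstack([s,t]),None,fx=2.6,fy=2.6,interpolation=0))
E
```

```text
[ 0.44344927 -0.03733782  0.16530548] [-1.79990581e+02  5.52631327e-02  2.14177120e+01] [-4.80264851e+00 -1.01738777e+01 -1.18278359e+01  8.83997801e+01
 -1.59664849e-02  1.53779652e+02] 1.4333
```

View pics/z3.png

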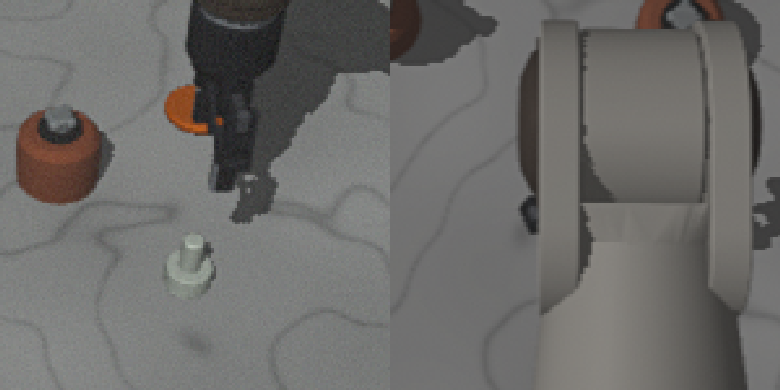

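```bash
python3 - <<'E'
from h import *
print(proj('side',[.4434,-.0373,.1653]),proj('side',[.444,-.0355,.064]),proj('side',[.4434,-.0373,.1783]))
E
```

```text
[330.28400945 182.52621871] [324.62588534 212.0564486 ] [331.01566154 178.49282896]
```

Emit:
play_rows:
  commands: "1 1 2 -40 0;1 1 2 -70 0;1 1 2 -100 0;1 1 2 -120 0;1 1 2 -135 0;1 1 2 -135 0;1 1 2 -135 0"

```text
time: 2.12
ee_pos: [0.4441, -0.0364, 0.0306]
tcp_rot: [-180.0, 0.1, 21.2]
wrist_force: [1.2, 0.2, -0.9]
opening: 0.0855
```

```bash
python3 - <<'E'
from h import *
o=get_obs();print(o['ee_pos'],o['wrist_force'])
im=camera('side'); cv2.imwrite("pics/side2.png",im[:,:,::-1])
cv2.imwrite("pics/z4.png",cv2.resize(im[150:270,250:400,::-1],None,fx=5,fy=5,interpolation=0))
E
```

```text
[ 0.4441003  -0.03636182  0.03057285] [ 1.21038045  0.23676903 -0.8621775 ]
```

View pics/z4.png

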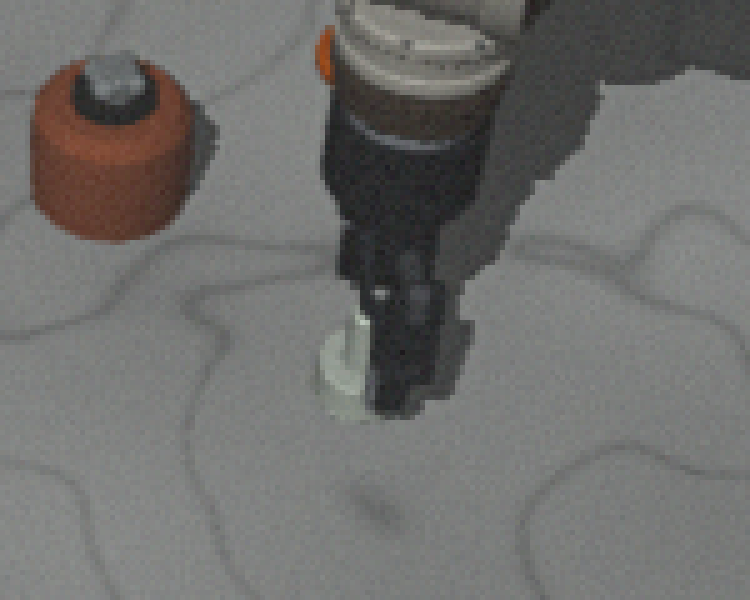

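The knob stands between the jaws, so I'll close them.

Emit:
play_rows:
  commands: "0.5 0 0 0 0;0.3 0 0 0 0;0.2 0 0 0 0;0.1 0 0 0 0;0 0 0 0 0;0 0 0 0 0;0 0 0 0 0;0 0 0 0 0;0 0 0 0 0;0 0 0 0 0"
  force: 70

```text
time: 3.0
ee_pos: [0.4451, -0.0353, 0.0311]
tcp_rot: [180.0, -0.0, 21.4]
wrist_force: [-0.7, -0.1, 4.9]
opening: 0.0201
```

Emit:
play_rows:
  commands: "0 0 0 20 0;0 0 0 50 0;0 0 0 90 0;0 0 0 120 0;0 0 0 140 0;0 0 0 140 0;0 0 0 140 0"

```text
time: 3.58
ee_pos: [0.4453, -0.0354, 0.1712]
tcp_rot: [180.0, -0.1, 21.4]
wrist_force: [-0.4, 0.5, -1.0]
opening: 0.02
```

```bash
python3 - <<'E'
from h import *
o=get_obs();print(o['ee_pos'],o['tcp_rot'],o['wrist_force'],o['opening'])
im=camera('side'); cv2.imwrite("pics/side3.png",im[:,:,::-1])
cv2.imwrite("pics/z5.png",cv2.resize(im[90:240,230:400,::-1],None,fx=4,fy=4,interpolation=0))
E
```

```text
[ 0.44527386 -0.03535272  0.17119306] [ 1.79963500e+02 -7.98692241e-02  2.13639415e+01] [-0.40385068  0.49601615 -1.00964749] 0.019965190778557563
```

View pics/z5.png

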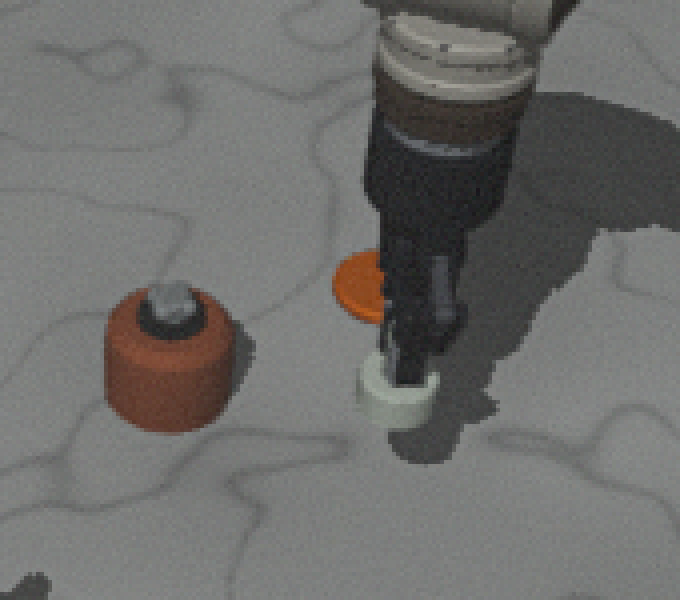

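Emit:
play_rows:
  commands: "0 30 -19 0 0;0 65 -41 0 0;0 100 -64 0 0;0 130 -83 0 0;0 150 -95 0 0;0 162 -103 0 0;0 168 -107 0 0;0 168 -107 0 0;0 168 -107 0 0;0 168 -107 0 0"

```text
time: 4.47
ee_pos: [0.6119, -0.1417, 0.1704]
tcp_rot: [-180.0, 0.0, 21.4]
wrist_force: [0.2, -1.1, 0.1]
opening: 0.02
```

```bash
python3 - <<'E'
from h import *
o=get_obs();print(o['ee_pos'],o['tcp_rot'],o['wrist_force'],o['opening'])
for n in("side","top"):
    im=camera(n); cv2.imwrite(f"pics/{n}4.png",im[:,:,::-1])
s=cv2.imread("pics/side4.png")[120:210,230:320];t=cv2.imread("pics/top4.png")[140:230,260:350]
cv2.imwrite("pics/z6.png",cv2.resize(np.hstack([s,t]),None,fx=4.4,fy=4.4,interpolation=0))
E
```

```text
[ 0.61191241 -0.14171824  0.17037703] [-1.79966619e+02  3.92356399e-02  2.13839142e+01] [ 0.18886547 -1.07981147  0.14413083] 0.019984779734775134
```

View pics/z6.png

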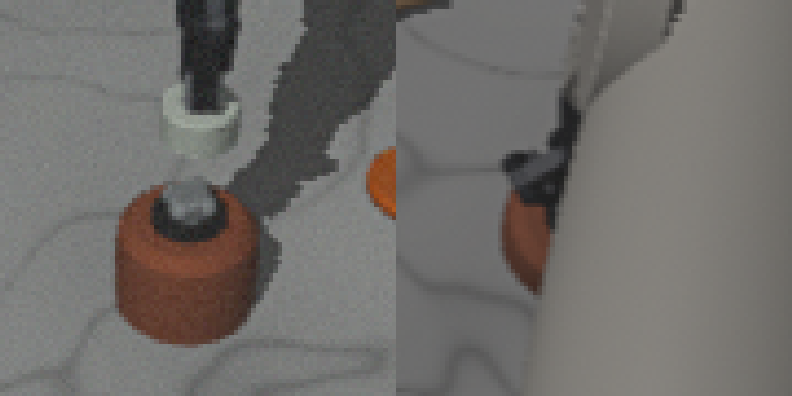

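```bash
python3 - <<'E'
from h import *
im=cv2.imread("pics/side4.png").astype(int)
b,g,r=[im[...,i] for i in range(3)]
m=((g>=r+3)&(im.sum(2)>300)).astype(np.uint8)
m[:139]=0;m[157:]=0;m[:,:262]=0;m[:,290:]=0
for y in range(139,158): 
    x=np.nonzero(m[y])[0]; print(y,x.min() if len(x) else None,x.max() if len(x) else None,len(x),end=' | ')
print()
V=im.sum(2)//3
for y in range(160,178,2): print(y,V[y,258:290].tolist())
red=(r>1.3*b)&(r>25)
for y in range(180,199,3):
    x=np.nonzero(red[y,250:295])[0]+250; print(y,x.min(),x.max(),(x.min()+x.max())/2)
for z in(.02,.04,.08,.083,.14,.153,.166): print(z,proj('side',[.6127,-.1419,z]))
E
```

```text
139 262 281 6 | 140 262 289 13 | 141 262 289 9 | 142 263 271 7 | 143 262 284 11 | 144 262 287 13 | 145 264 283 11 | 146 262 285 20 | 147 264 286 19 | 148 266 289 18 | 149 267 289 15 | 150 262 289 19 | 151 264 284 18 | 152 264 287 17 | 153 262 282 17 | 154 264 287 18 | 155 263 284 12 | 156 266 286 7 | 157 None None 0 | 
160 [121, 125, 127, 124, 122, 124, 127, 125, 127, 120, 119, 110, 118, 123, 117, 116, 104, 103, 115, 129, 128, 125, 132, 133, 117, 65, 65, 70, 66, 68, 68, 68]
162 [123, 122, 127, 130, 125, 122, 93, 91, 81, 93, 113, 98, 99, 100, 100, 101, 101, 100, 91, 64, 70, 78, 96, 79, 67, 67, 63, 69, 67, 69, 63, 71]
164 [126, 128, 117, 95, 71, 74, 72, 69, 70, 107, 101, 106, 103, 98, 97, 100, 105, 100, 102, 84, 55, 58, 73, 77, 68, 63, 66, 65, 68, 72, 69, 69]
166 [120, 83, 67, 69, 75, 74, 67, 46, 33, 51, 87, 118, 121, 115, 110, 124, 117, 112, 126, 119, 96, 45, 41, 49, 76, 78, 69, 59, 66, 65, 66, 70]
168 [69, 64, 70, 76, 72, 67, 59, 44, 45, 43, 68, 115, 119, 110, 89, 79, 84, 83, 98, 94, 58, 42, 41, 51, 74, 76, 72, 63, 55, 58, 64, 69]
170 [71, 72, 77, 70, 76, 70, 51, 45, 43, 38, 45, 46, 53, 65, 78, 87, 83, 55, 46, 46, 41, 39, 41, 48, 71, 77, 70, 66, 63, 54, 54, 83]
172 [76, 75, 78, 72, 70, 80, 77, 51, 45, 42, 50, 44, 44, 48, 39, 36, 44, 41, 40, 38, 36, 48, 58, 71, 68, 77, 69, 63, 64, 54, 55, 64]
174 [70, 82, 81, 78, 73, 70, 83, 72, 77, 68, 53, 53, 44, 41, 39, 45, 40, 47, 48, 56, 70, 69, 75, 76, 73, 76, 73, 71, 60, 57, 59, 72]
176 [76, 80, 81, 82, 82, 79, 82, 76, 74, 73, 75, 75, 83, 70, 71, 73, 73, 75, 71, 75, 79, 76, 73, 79, 72, 72, 68, 66, 70, 49, 51, 68]
180 256 288 272.0
183 256 287 271.5
186 256 286 271.0
189 257 286 271.5
192 259 284 271.5
195 262 282 272.0
198 272 273 272.5
0.02 [272.56548857 182.7748495 ]
0.04 [272.82760354 177.6245688 ]
0.08 [273.37059938 166.95527725]
0.083 [273.41237072 166.13451485]
0.14 [274.23549143 149.96106698]
0.153 [274.43141793 146.11131955]
0.166 [274.63054802 142.19862477]
```

```bash
python3 - <<'E'
from h import *
im=cv2.imread("pics/side4.png").astype(int);V=im.sum(2)//3
for y in range(141,156): print(y,V[y,262:290].tolist())
E
```

```text
141 [114, 117, 120, 121, 124, 147, 151, 145, 143, 125, 89, 68, 42, 50, 36, 44, 44, 63, 80, 74, 76, 105, 121, 126, 124, 122, 124, 127]
142 [116, 115, 117, 109, 113, 151, 144, 146, 137, 108, 86, 61, 47, 37, 36, 48, 40, 64, 77, 73, 79, 88, 108, 124, 125, 124, 124, 123]
143 [129, 124, 127, 119, 119, 149, 146, 148, 141, 122, 88, 61, 40, 38, 40, 36, 44, 63, 84, 101, 143, 139, 117, 122, 125, 124, 122, 125]
144 [127, 123, 123, 117, 118, 145, 148, 145, 152, 136, 94, 58, 39, 38, 44, 48, 41, 57, 72, 101, 152, 145, 110, 120, 124, 124, 117, 122]
145 [125, 125, 125, 121, 116, 149, 148, 148, 152, 150, 126, 86, 82, 71, 79, 82, 76, 78, 100, 146, 154, 125, 93, 120, 123, 123, 128, 129]
146 [130, 125, 123, 123, 113, 128, 146, 153, 146, 145, 148, 148, 150, 150, 146, 152, 146, 146, 144, 149, 127, 111, 99, 126, 126, 128, 125, 127]
147 [125, 121, 123, 124, 112, 117, 138, 155, 158, 157, 147, 147, 150, 146, 150, 148, 154, 149, 148, 136, 110, 89, 102, 124, 128, 125, 121, 125]
148 [124, 123, 121, 121, 114, 116, 122, 128, 144, 159, 158, 161, 154, 159, 155, 155, 148, 141, 135, 106, 96, 80, 95, 124, 123, 123, 126,
[... 300 characters left out ...]
126, 124, 126, 115, 118, 123, 129, 132, 130, 134, 131, 130, 129, 122, 121, 116, 111, 104, 93, 81, 87, 125, 126, 125, 126, 130, 129]
152 [125, 125, 131, 128, 125, 123, 124, 133, 135, 129, 132, 134, 133, 127, 127, 118, 119, 111, 99, 92, 87, 99, 126, 127, 123, 126, 127, 120]
153 [124, 122, 127, 124, 125, 126, 127, 130, 133, 133, 130, 135, 131, 126, 127, 126, 115, 108, 98, 99, 105, 122, 129, 128, 125, 128, 119, 76]
154 [126, 124, 123, 128, 126, 126, 128, 130, 142, 134, 131, 129, 125, 129, 118, 121, 115, 107, 101, 108, 127, 128, 126, 128, 129, 117, 74, 58]
155 [125, 126, 121, 124, 123, 125, 127, 123, 124, 118, 127, 136, 140, 126, 123, 116, 113, 119, 123, 127, 125, 123, 125, 129, 130, 122, 73, 64]
```

Emit:
play_rows:
  commands: "0 1 0 -8 0;0 2 -1 -16 0;0 3 -1 -24 0;0 3 -1 -32 0;0 3 -1 -34 0;0 3 -1 -34 0;0 3 -1 -34 0;0 3 -1 -34 0"

```text
time: 5.23
ee_pos: [0.6159, -0.1434, 0.137]
tcp_rot: [180.0, -0.0, 21.4]
wrist_force: [0.3, 0.2, -0.7]
opening: 0.0198
```

```bash
python3 - <<'E'
from h import *
o=get_obs();print(o['ee_pos'],o['tcp_rot'],o['wrist_force'],o['opening'])
A=[]
for i in range(6):
    A.append(camera('side').astype(float))
im=np.mean(A,0);cv2.imwrite("pics/side5.png",im[:,:,::-1])
T=camera('top');cv2.imwrite("pics/top5.png",T[:,:,::-1])
s=im[120:210,230:320,::-1];t=T[140:230,260:350,::-1]
cv2.imwrite("pics/z7.png",cv2.resize(np.clip(1.4*np.hstack([s,t]),0,255).astype(np.uint8),None,fx=4.4,fy=4.4,interpolation=0))
V=im.sum(2)/3
for y in range(146,178): print(y,V[y,254:290].astype(int).tolist())
E
```

```text
[ 0.6159328  -0.14340995  0.13704693] [ 1.79979376e+02 -2.73808640e-02  2.13574688e+01] [ 0.28158503  0.16582735 -0.74545088] 0.019758372584414586
146 [125, 126, 124, 124, 125, 125, 125, 125, 125, 123, 123, 126, 122, 126, 119, 64, 69, 53, 38, 38, 35, 35, 37, 46, 73, 103, 123, 126, 124, 124, 123, 127, 115, 66, 64, 64]
147 [125, 125, 125, 126, 125, 125, 124, 124, 125, 125, 124, 125, 123, 125, 120, 82, 85, 72, 38, 35, 37, 36, 38, 53, 88, 126, 129, 125, 123, 123, 124, 127, 117, 70, 62, 65]
148 [125, 123, 123, 126, 124, 124, 124, 124, 126, 123, 124, 124, 124, 133, 145, 136, 92, 73, 41, 36, 37, 36, 37, 50, 78, 117, 127, 127, 126, 124, 125, 126, 115, 67, 65, 65]
149 [125, 126, 124, 125, 124, 124, 123, 125, 124, 125, 123, 127, 135, 145, 149, 141, 90, 71, 43, 38, 37, 38, 45, 58, 69, 86, 108, 125, 124, 123, 125, 117, 79, 60, 64, 64]
150 [126, 125, 123, 124, 124, 126, 125, 125, 124, 123, 124, 132, 145, 147, 147, 139, 91, 73, 42, 41, 41, 40, 47, 61, 82, 73, 79, 104, 126, 126, 125, 126, 115, 68, 64, 66]
151 [124, 124, 124, 125, 125, 125, 124, 125, 123, 125, 125, 137, 147, 147, 145, 129, 89, 72, 4
[... 3746 characters left out ...]
, 80, 78, 77, 79, 76, 75, 73, 76, 74, 70, 61, 50, 42, 42, 44, 38, 43, 41, 45, 58, 71, 74, 74, 75, 73, 71, 71, 66, 64, 59, 55, 67]
175 [125, 117, 71, 63, 78, 77, 82, 81, 80, 77, 75, 72, 76, 76, 75, 75, 71, 66, 62, 64, 65, 72, 74, 74, 73, 74, 75, 73, 75, 70, 68, 65, 65, 60, 51, 69]
176 [123, 118, 71, 60, 75, 81, 79, 80, 83, 83, 81, 78, 74, 72, 75, 74, 75, 73, 74, 74, 72, 76, 75, 73, 74, 74, 76, 78, 72, 73, 67, 67, 64, 56, 50, 70]
177 [123, 117, 62, 60, 67, 74, 80, 85, 83, 82, 85, 83, 85, 77, 75, 76, 74, 75, 74, 75, 75, 75, 74, 73, 76, 79, 77, 74, 74, 70, 69, 69, 61, 49, 50, 66][ WARN:0@5.437] global loadsave.cpp:1063 imwrite_ Unsupported depth image for selected encoder is fallbacked to CV_8U.
```

View pics/z7.png

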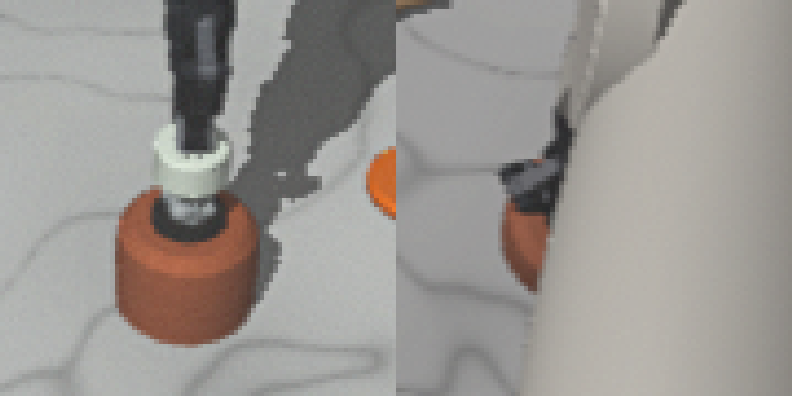

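Emit:
play_rows:
  commands: "0 -1 0 -3 0;0 -1 0 -6 0;0 -1 0 -8 0;0 -1 0 -9 0;0 -1 0 -10 0;0 -1 0 -11 0;0 -1 0 -12 0;0 -1 0 -12 0;0 -1 0 -12 0"

```text
time: 6.33
ee_pos: [0.6148, -0.1433, 0.1246]
tcp_rot: [-180.0, 0.0, 21.4]
wrist_force: [0.0, 0.4, -0.8]
opening: 0.0199
```

Emit:
play_rows:
  commands: "0 0 0 -1 0;0 0 0 -1 0;0 0 0 -2 0;0 0 0 -2 0;0 0 0 -2 0"

```text
time: 6.75
ee_pos: [0.6147, -0.1433, 0.1225]
tcp_rot: [-180.0, 0.0, 21.4]
wrist_force: [-0.2, -0.9, -0.7]
opening: 0.0202
```

Emit:
play_rows:
  commands: "0 0 0 -1 0;0 0 0 -1 0;0 0 0 -1 0"

```text
time: 7.0
ee_pos: [0.6147, -0.1433, 0.1215]
tcp_rot: [-180.0, 0.0, 21.4]
wrist_force: [-0.7, 0.6, -0.9]
opening: 0.0202
```

Emit:
play_rows:
  commands: "0 0 0 -1 0;0 0 0 -1 0;0 0 0 -1 0"

```text
time: 7.25
ee_pos: [0.6148, -0.1434, 0.1206]
tcp_rot: [180.0, -0.0, 21.4]
wrist_force: [0.4, 0.1, -0.8]
opening: 0.0201
```

Emit:
play_rows:
  commands: "0 0 0 -1 0;0 0 0 -1 0;0 0 0 -1 0"

```text
time: 7.5
ee_pos: [0.6151, -0.1435, 0.1199]
tcp_rot: [180.0, -0.0, 21.4]
wrist_force: [0.6, -0.8, 0.7]
opening: 0.0201
```

Emit:
play_rows:
  commands: "0 0 0 -1 0;0 0 0 -1 0;0 0 0 -1 0"

```text
time: 7.75
ee_pos: [0.6153, -0.1438, 0.1192]
tcp_rot: [179.9, -0.1, 21.3]
wrist_force: [2.3, -2.8, 3.5]
opening: 0.0206
```

```bash
python3 - <<'E'
from h import *
o=get_obs();print(o['ee_pos'],o['tcp_rot'],o['wrist_force'],o['torque'])
im=camera('side');cv2.imwrite("pics/side6.png",im[:,:,::-1])
s=im[125:200,235:310,::-1]
cv2.imwrite("pics/z8.png",cv2.resize(np.clip(1.5*s,0,255).astype(np.uint8),None,fx=8,fy=8,interpolation=0))
V=im.sum(2)//3
for y in range(158,178): print(y,V[y,258:288].tolist())
E
```

```text
[ 0.61528324 -0.143758    0.11920768] [ 1.79919730e+02 -6.36057219e-02  2.13469120e+01] [ 2.33124784 -2.76617738  3.5477406 ] [-0.73365918 -0.53263748 -0.02139749]
158 [120, 124, 122, 122, 126, 122, 131, 155, 151, 145, 150, 142, 95, 60, 32, 35, 37, 38, 36, 58, 77, 101, 149, 141, 109, 132, 114, 70, 61, 69]
159 [126, 124, 121, 121, 120, 126, 123, 129, 149, 148, 149, 142, 118, 80, 50, 59, 51, 59, 58, 67, 96, 148, 160, 132, 106, 119, 80, 67, 65, 68]
160 [121, 121, 129, 123, 127, 120, 121, 113, 145, 151, 149, 152, 136, 85, 97, 129, 104, 150, 135, 101, 149, 150, 137, 93, 90, 75, 68, 61, 64, 64]
161 [119, 126, 122, 124, 127, 127, 119, 109, 131, 154, 156, 157, 149, 143, 148, 154, 146, 153, 150, 145, 147, 141, 114, 84, 87, 63, 68, 69, 69, 69]
162 [122, 123, 120, 126, 123, 112, 91, 110, 119, 128, 152, 161, 162, 160, 156, 154, 151, 153, 153, 148, 128, 110, 87, 72, 62, 69, 66, 66, 69, 69]
163 [122, 123, 126, 120, 89, 97, 88, 113, 120, 125, 131, 133, 137, 149, 147, 156, 156, 146, 136, 120, 104, 96, 89, 71, 65, 67, 66, 69, 72, 61]
164 [126, 127, 117, 96, 67, 69, 84, 118, 127, 128, 130, 128, 133, 1
[... 1056 characters left out ...]
36, 38, 48, 37, 43, 44, 44, 43, 41, 36, 41, 55, 69, 74, 71, 68, 61, 65, 64]
173 [76, 75, 76, 79, 70, 78, 74, 69, 62, 42, 47, 40, 46, 43, 44, 40, 44, 37, 42, 33, 46, 59, 75, 73, 70, 72, 67, 75, 66, 58]
174 [80, 72, 79, 71, 79, 70, 76, 80, 74, 72, 62, 51, 41, 46, 43, 42, 43, 37, 49, 58, 74, 77, 76, 71, 74, 71, 70, 67, 65, 54]
175 [82, 76, 85, 82, 79, 73, 77, 72, 73, 77, 77, 73, 73, 64, 65, 66, 67, 73, 74, 67, 78, 74, 74, 72, 73, 69, 70, 65, 66, 59]
176 [73, 82, 87, 78, 79, 86, 84, 79, 71, 79, 77, 76, 73, 73, 75, 72, 75, 74, 80, 72, 72, 73, 76, 74, 71, 74, 67, 68, 61, 53]
177 [68, 80, 79, 83, 84, 83, 86, 85, 79, 80, 74, 73, 75, 73, 76, 75, 76, 74, 73, 74, 75, 79, 76, 72, 71, 72, 70, 69, 60, 44]
```

View pics/z8.png

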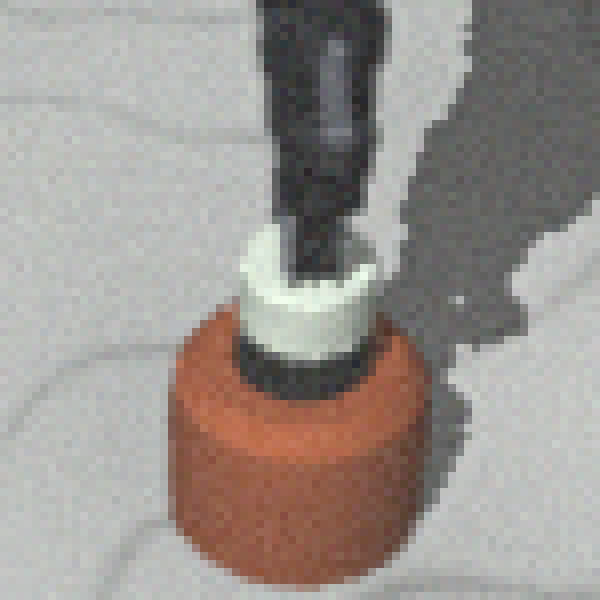

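Contact came with the foot about 19 mm above the shoulder, judging by the gap in the picture: skirt bottom at row 170, ring bottom at row 175. That means it's on the beads. There is a side force of (+2.3, -2.8) N, so I'll give way to it.

Emit:
play_rows:
  commands: "0 0.5 -0.5 0 0;0 1 -1 0 0;0 1 -1 0 0;0 1 -1 0 0"

```text
time: 8.13
ee_pos: [0.6159, -0.1445, 0.1186]
tcp_rot: [180.0, -0.0, 21.4]
wrist_force: [1.7, -3.5, 4.3]
opening: 0.0203
```

Emit:
play_rows:
  commands: "0 0.5 -1 0 0;0 0.5 -1 0 0;0 0.5 -1 0 0;0 0.5 -1 0 0"

```text
time: 8.47
ee_pos: [0.6162, -0.1451, 0.1184]
tcp_rot: [-180.0, 0.0, 21.4]
wrist_force: [1.2, 0.1, 3.3]
opening: 0.0199
```

Emit:
play_rows:
  commands: "0 0.3 0 -0.5 0;0 0.3 0 -1 0;0 0.3 0 -1 0;0 0.3 0 -1 0"

```text
time: 8.8
ee_pos: [0.6165, -0.1452, 0.118]
tcp_rot: [-180.0, -0.0, 21.4]
wrist_force: [0.7, 0.7, 6.2]
opening: 0.0199
```

Emit:
play_rows:
  commands: "0 0 0 -0.5 0;0 0 0 -1 0;0 0 0 -1 0;0 0 0 -1 0"

```text
time: 9.13
ee_pos: [0.6166, -0.1452, 0.1171]
tcp_rot: [180.0, -0.0, 21.4]
wrist_force: [0.3, 0.6, 7.1]
opening: 0.0197
```

Emit:
play_rows:
  commands: "0 0 0 -0.5 0;0 0 0 -1 0;0 0 0 -1 0;0 0 0 -1 0"

```text
time: 9.47
ee_pos: [0.6164, -0.1452, 0.1158]
tcp_rot: [-180.0, -0.0, 21.4]
wrist_force: [1.9, -0.2, 5.1]
opening: 0.0201
```

Emit:
play_rows:
  commands: "0 0 0 -0.5 0;0 0 0 -1 0;0 0 0 -1 0;0 0 0 -1 0"

```text
time: 9.8
ee_pos: [0.6163, -0.1452, 0.1143]
tcp_rot: [-180.0, 0.0, 21.4]
wrist_force: [0.2, 0.6, 2.4]
opening: 0.02
```

Emit:
play_rows:
  commands: "0 0 0 -1 0;0 0 0 -2 0;0 0 0 -3 0;0 0 0 -4 0;0 0 0 -4 0;0 0 0 -4 0"

```text
time: 10.3
ee_pos: [0.6161, -0.1452, 0.1092]
tcp_rot: [-179.9, 0.1, 21.4]
wrist_force: [1.2, 0.3, -7.9]
opening: 0.0198
```

Emit:
play_rows:
  commands: "0 0 0 -1 0;0 0 0 -2 0;0 0 0 -3 0;0 0 0 -3 0;0 0 0 -3 0"

```text
time: 10.72
ee_pos: [0.6165, -0.1452, 0.1076]
tcp_rot: [-180.0, 0.0, 21.4]
wrist_force: [-0.2, 1.7, -3.5]
opening: 0.02
```

Emit:
play_rows:
  commands: "0 0 0 -1 0;0 0 0 -2 0;0 0 0 -3 0;0 0 0 -3 0;0 0 0 -3 0"

```text
time: 11.13
ee_pos: [0.6168, -0.1454, 0.1054]
tcp_rot: [180.0, -0.1, 21.4]
wrist_force: [-0.9, 0.8, 4.7]
opening: 0.0199
```

Emit:
play_rows:
  commands: "0 0 0 -1 0;0 0 0 -2 0;0 0 0 -2 0;0 0 0 -2 0;0 0 0 -2 0"

```text
time: 11.55
ee_pos: [0.6169, -0.1455, 0.1037]
tcp_rot: [179.9, -0.1, 21.4]
wrist_force: [-1.8, 0.9, 7.7]
opening: 0.0204
```

Emit:
play_rows:
  commands: "0 -0.3 0 -1 0;0 -0.3 0 -2 0;0 -0.3 0 -2 0;0 -0.3 0 -2 0;0 -0.3 0 -2 0"

```text
time: 11.97
ee_pos: [0.6169, -0.1455, 0.1025]
tcp_rot: [179.9, -0.1, 21.4]
wrist_force: [-3.0, -0.2, 11.1]
opening: 0.0202
```

Emit:
play_rows:
  commands: "0 0 0 -1 0;0 0 0 -2 0;0 0 0 -2 0;0 0 0 -2 0;0 0 0 -2 0"

```text
time: 12.38
ee_pos: [0.6171, -0.1455, 0.1023]
tcp_rot: [179.9, -0.2, 21.4]
wrist_force: [-6.8, 2.8, 21.8]
opening: 0.0205
```

Emit:
play_rows:
  commands: "0 -0.5 0 0 0;0 -0.5 0 0 0;0 -0.5 0 0 0;0 -0.5 0 0 0;0 -0.5 0 0 0;0 -0.5 0 0 0;0 -0.5 0 0 0;0 -0.5 0 0 0"

```text
time: 13.05
ee_pos: [0.617, -0.1455, 0.1024]
tcp_rot: [179.8, -0.3, 21.4]
wrist_force: [-4.9, 1.7, 21.5]
opening: 0.02
```

```bash
python3 - <<'E'
from h import *
im=camera('side');cv2.imwrite("pics/side7.png",im[:,:,::-1])
s=im[125:200,235:310,::-1]
cv2.imwrite("pics/z9.png",cv2.resize(np.clip(1.5*s,0,255).astype(np.uint8),None,fx=8,fy=8,interpolation=0))
o=get_obs();print(o['ee_pos'],o['tcp_rot'],o['wrist_force'],o['opening'],o['time'])
E
```

```text
[ 0.61696609 -0.14548523  0.10237607] [179.84251795  -0.25604898  21.36290234] [-4.81960374  2.59387214 21.13324412] 0.020075812096380076 13.1
```

View pics/z9.png

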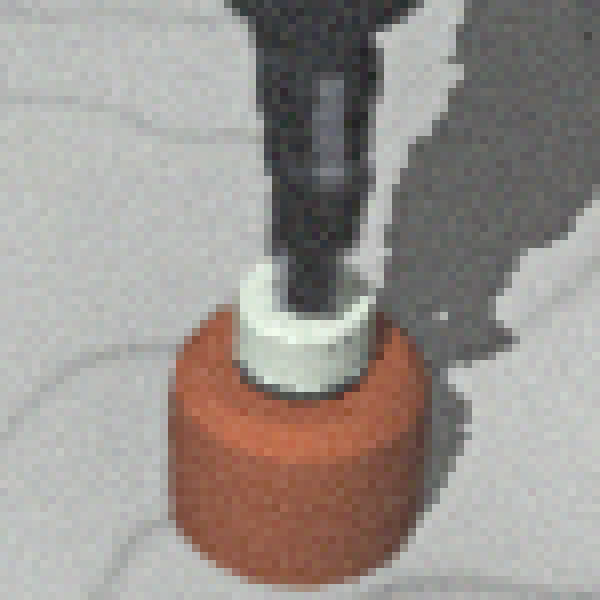

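The cap sits upright on the neck, with only a thin dark line of squeezed ring left at row 174. The push holds at 21 N on the hard stop and the fingers still hold the knob. I'm handing it in.

```bash
python3 -c "
from workcell import *
job_done();o=get_obs();print(o['time'],o['ee_pos'],o['wrist_force'],o['opening'])"
```

```text
the job is handed in; nothing more can be done
the job is handed in; nothing more can be done
```

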